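# Pour the standoffs from the flip-top box into the tray

### The job

Lift the flip-top box of standoffs off its mat, hold it over the steel tray and turn it well over, nose down, so that the lid swings open by itself and all five standoffs slide out into the tray. Keep it tipped, its lid hanging open, until they are all out; then set the empty box back upright on its mat with its lid shut. Leave the battery holder and the small loose coil that lie near them where they are.

Things in the scene. Friction and masses are not known exactly. Their poses are not given: they have to be found in the camera images.
- flipbox: Loose wedge-shaped flip-top box of grey plastic with a clear lid, starting upright on the mat; it holds the five standoffs. About 0.2 kg empty (varies). Origin: centre of its underside. x points from its low nose (x = -50 mm) to its tall back (x = +50 mm), y across, z up. 100 mm long, 52 mm wide; walls 3 mm, floor 4 mm. From x = +15 to +50 mm it is 70 mm tall with a flat fixed roof.
- flipbox_grip (a point): Point inside the tall back part of the flipbox, at x = +30 mm, 47 mm above its underside, midway between its upright parallel side walls (52 mm apart outside, across the box's y), where it can be gripped from above. Its axes are those of the box.
- flipbox_nose (a point): Middle of the nose edge of the box's inner floor, at x = -50 mm, 4 mm above the underside. There is no lip here: tipped nose-down, the standoffs slide along the floor and out over this edge. The mouth slopes up from 8 mm height here, at 44 degrees, to the lid's hinge.
- lid (a joint): Clear lid of the flipbox, 90 x 47 mm, 3 mm thick, hinged freely at the upper edge of the sloping mouth, shut by its weight alone (no latch or spring). 0 rad = shut, grows as it opens, stop at 1.3 rad. It swings open by itself once the box is tipped more than 46 degrees nose-down, falls shut when the box is upright. Hanging, it reaches 90 mm straight down from its hinge.
- lid_hinge (a point): Middle of the lid's hinge line, on the box at x = +15 mm, 70 mm above its underside; its axes are those of the box.
- tray: Fixed open steel tray, 220 mm (its x) by 190 mm (its y), 40 mm tall, walls and floor 4 to 5 mm. Origin: centre of its underside, on the bench.
- mat: Fixed black rubber mat, 160 mm (its x) by 110 mm (its y), 4 mm thick, the box's place. Origin: centre of its underside, on the bench.
- standoff0: One of five identical steel hexagonal standoffs, 10 mm across flats, 30 mm long along its y, 15 g. Origin: its centre. Starts lying on the floor inside the flipbox.
- standoff1: One of five identical steel hexagonal standoffs, 10 mm across flats, 30 mm long along its y, 15 g. Origin: its centre. Starts lying on the floor inside the flipbox.
- standoff2: One of five identical steel hexagonal standoffs, 10 mm across flats, 30 mm long along its y, 15 g. Origin: its centre. Starts lying on the floor inside the flipbox.
- standoff3: One of five identical steel hexagonal standoffs, 10 mm across flats, 30 mm long along its y, 15 g. Origin: its centre. Starts lying on the floor inside the flipbox.
- standoff4: One of five identical steel hexagonal standoffs, 10 mm across flats, 30 mm long along its y, 15 g. Origin: its centre. Starts lying on the floor inside the flipbox.
- holder: Empty black battery holder, 75 x 32 mm, 26 mm tall; origin under its centre. Bystander.
- coil: Small copper coil on a black foot, 30 x 24 mm, 24 mm tall; origin under its centre. Bystander.

How it is judged:
By the outcome, as a careful person would: the job done as asked, in the order asked, and still so for the second after the job is handed in, with the robot touching nothing.
It also fails if it takes over 54 s, if anything falls off the work surface, if the arm or the gripper's body presses on something with over 40 N, if the wrist force passes 120 N, or if a joint passes its speed limit or range.

### The arm

A 6-joint arm with a two-finger parallel gripper is mounted at the origin on the work surface. World frame = base frame: x ahead of the robot, y to its left, z up, the work surface at z = 0. Lengths are in mm, angles in rad, forces in N, time in s.
With the tool pointing down it reaches from about 400 to 825 mm from the base axis. Payload 7 kg.
Tool frame: the origin (TCP) lies at the very end of the fingers, on their centre line; the grasp point (between the pads) lies 19 mm behind it; z points along the fingers, y is the direction in which the jaws open and shut (so a half turn about z gives the same grasp; the last joint's range is limited). The gripper opens to 88 mm and grips with 3 to 60 N. Pads are 19 mm wide; open, the fingers measure 130 mm over their backs; the gripper's body (78 mm by 193 mm) begins 47 mm behind the grasp point.
Start: joints at [1.409, 0.359, 0.012, 0, -1.224, -0.288], TCP at [293.485, 607.834, 226.561] pointing down, gripper open.
Joint ranges: [-3.07, 3.07], [-1.43, 2.12], [-1.02, 1.25], [-3.03, 1.67], [-3.05, -0], [-3.03, 3.03]. Speed limits (rad/s): [2.39, 2.39, 3.01, 3.14, 3.14, 3.14].

### API

Orientations are given as a unit quaternion [x, y, z, w].
In Python, from plant import bot gives the robot as it stands. Calls block until the motion is done:
- bot.move_ptp(position, orientation): joint-space move of the TCP to a pose.
- bot.line_to(position, velocity=150, ori=None): straight line of the TCP; ori=None keeps the orientation; velocity is the mean speed in mm/s.
- bot.move_joints(angles): joint-space move.
- bot.move_gripper(opening, force=None): finger opening in mm; force is the grip in N (None keeps the last); returns when the fingers have stopped.
- bot.pause(seconds).
- bot.solve_ik(position, orientation): joint angles nearest the present ones, or None.
- bot.read_state(): the state.
- bot.camera(name): name is "scene" or "side" or "wrist"; returns the picture (400x640x3 uint8, red, green, blue); there is no depth.
- bot.get_calibration(name): a dict with "fx", "fy", "cx", "cy" (pixels), "view" (4x4, takes a point from world to camera coordinates); the wrist camera has in their place "T_tool_cam" (4x4, takes a point from camera to tool coordinates, whose origin is the TCP and whose axes are the flange's). Camera axes: x right, y up, looking along -z (the intrinsics and any distortion apply to the point x, -y, -z); pixel columns grow to the right and rows downward; lengths in mm; the calibration is good to about 2 mm. A picture is of the moment at which its call begins: read the wrist's pose just before it. get_calibration takes no time and is no camera call.
A pose or a line that the arm cannot do raises bot.Unreachable and nothing moves.
- bot.close_job(): hands the job in, once; it reports no verdict.
The state is a dict: "t": time; "joint_pos": joint angles; "qvel": joint speeds; "tau": joint torques, N m; "tcp_pos": TCP position; "eef_rot": TCP orientation; "contact_force": force on the tool from outside, world axes, zero at the start; "moment": the same for the moment, N m; "width": finger opening in mm.
Only numpy, scipy, OpenCV 4.12 (cv2) and the standard library are available. Lean on these libraries where they do the work, as an engineer would, in place of code of your own. Each camera call takes 0.05 s, during which the arm holds its last target.

## Working session

There is one attempt and no reset: what is moved stays moved. The work goes in short steps, each a Python script; the robot and the scene stay as the last script left them, time stands still between calls to the robot, and variables do not carry over. Pictures are saved under pics/ and viewed, and the job is handed in when it is done.

```bash
ls; mkdir -p pics
python3 - <<'E'
from plant import bot
import cv2,numpy as np
s=bot.read_state();print(s)
for n in ["scene","side","wrist"]:
    c=bot.get_calibration(n);print(n,{k:np.round(v,4).tolist() if not isinstance(v,str) else v for k,v in c.items()})
    cv2.imwrite(f"pics/a_{n}.png",bot.camera(n)[:,:,::-1])
E
```

```text
pics
{'t': 0.0, 'joint_pos': array([ 1.40913530e+00,  3.59383011e-01,  1.10656360e-02, -3.76423433e-04,
       -1.22411868e+00, -2.88103463e-01]), 'qvel': array([ 0.00034737,  0.00107833, -0.00055157,  0.00025048,  0.00035955,
        0.0013114 ]), 'tau': array([-3.52921438e-05, -5.82721317e+01,  2.93046409e+01,  6.99689627e+00,
        6.71296104e-03, -1.71416482e-04]), 'tcp_pos': array([293.25788138, 607.41404357, 225.62342186]), 'eef_rot': array([ 9.74805735e-01, -2.23053976e-01, -1.24810229e-04,  8.29404145e-04]), 'contact_force': array([-0.39992542, -0.33751906,  0.31560398]), 'moment': array([-0.03111125,  0.02407579,  0.03119908]), 'width': 87.37486149363389}
scene {'fx': 446.5683, 'fy': 446.5683, 'cx': 315.3186, 'cy': 196.7063, 'view': [[-0.8267, 0.5624, 0.0194, 429.5477], [-0.4122, -0.6287, 0.6594, 140.3107], [0.383, 0.5372, 0.7515, -1277.1303], [0.0, 0.0, 0.0, 1.0]]}
side {'fx': 482.06, 'fy': 482.06, 'cx': 313.1497, 'cy': 204.5317, 'view': [[-0.9968, -0.0797, -0.0045, 529.8839], [0.0386, -0.5312, 0.8464, -82.7721], [-0.0698, 0.8435, 0.5325, -982.1012], [0.0, 0.0, 0.0, 1.0]]}
wrist {'fx': 308.4352, 'fy': 308.4352, 'cx': 321.3508, 'cy': 198.8808, 'T_tool_cam': [[0.0007, 0.9598, 0.2806, 75.3581], [1.0, -0.0006, -0.0005, -0.0651], [-0.0003, 0.2806, -0.9598, -157.5338], [0.0, 0.0, 0.0, 1.0]]}
```

View pics/a_scene.png

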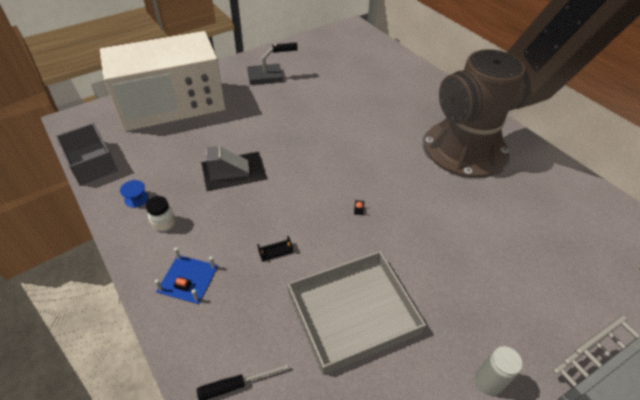

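View pics/a_side.png

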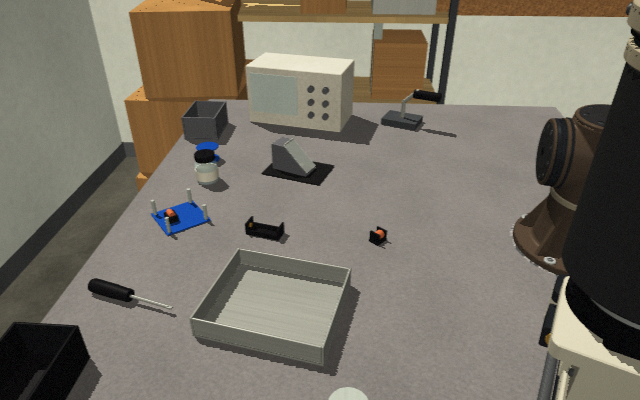

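View pics/a_wrist.png

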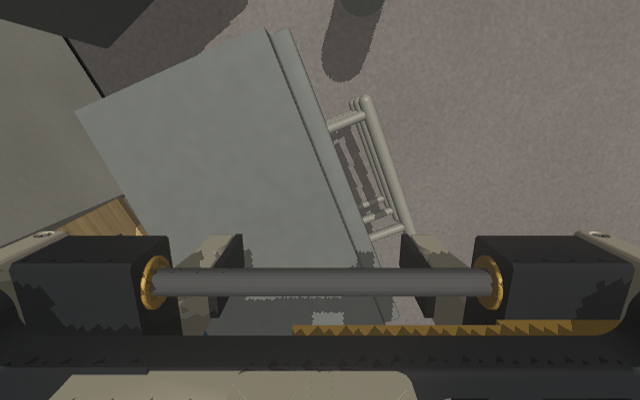

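The scene view shows the box on its mat at about (230,165), the tray at (357,310), the holder at (276,249) and the coil at (359,207). In the side view the box is at (292,160). The wrist view only shows clutter under the arm. I'll zoom in next.

Run:
```python
import cv2,numpy as np
a=cv2.imread('pics/a_scene.png')[135:195,190:275]
b=cv2.imread('pics/a_side.png')[130:190,255:340]
f=lambda i:cv2.resize(i,None,fx=9,fy=9,interpolation=cv2.INTER_CUBIC)
cv2.imwrite('pics/z1.png',f(a));cv2.imwrite('pics/z2.png',f(b))
```

```text
(no output)
```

View pics/z1.png

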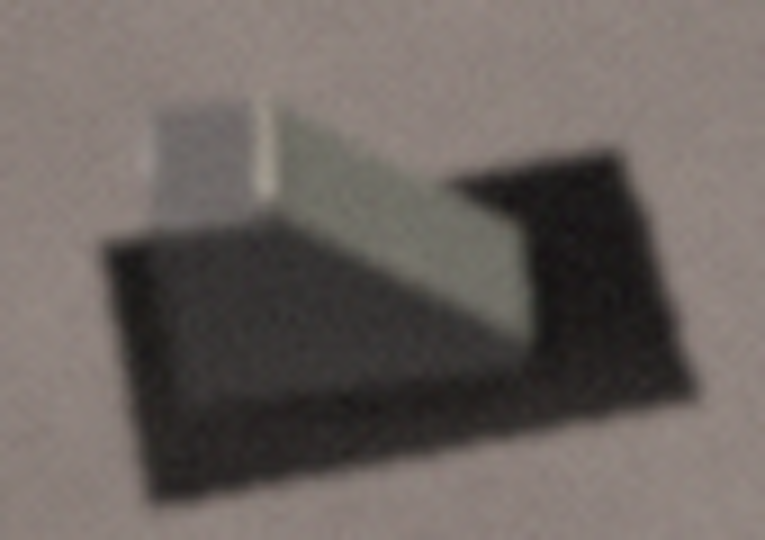

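View pics/z2.png

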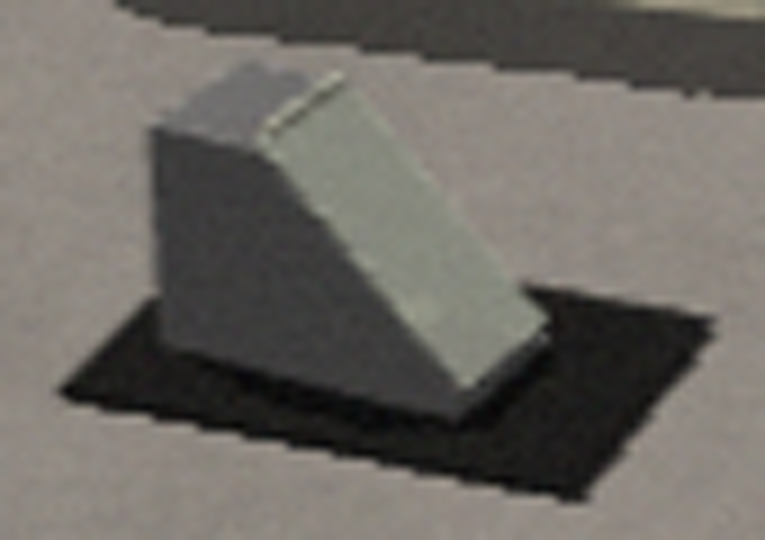

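```bash
cat > h.py <<'E'
from plant import bot
import numpy as np, cv2
def ray(n,u,v):
    c=bot.get_calibration(n);V=np.array(c['view']);R=V[:3,:3]
    d=np.array([(u-c['cx'])/c['fx'],-(v-c['cy'])/c['fy'],-1.])
    o=-R.T@V[:3,3];return o,R.T@d
def onz(n,u,v,z):
    o,d=ray(n,u,v);return (o+d*(z-o[2])/d[2])
def proj(n,p):
    c=bot.get_calibration(n);V=np.array(c['view']);q=V[:3,:3]@np.array(p)+V[:3,3]
    return c['cx']+c['fx']*q[0]/-q[2], c['cy']-c['fy']*q[1]/-q[2]
E
python3 - <<'E'
from h import *
Z=lambda p,o:((p[0]+.5)/9-.5+o[0],(p[1]+.5)/9-.5+o[1])
S=(190,135);D=(255,130)
for n,o,z,pts in [("scene",S,74,dict(backfar=(158,103),backnear=(152,225),hfar=(265,96),hnear=(268,208))),
 ("side",D,74,dict(backnear=(152,128),backfar=(250,65),hnear=(262,140),hfar=(345,75))),
 ("scene",S,4,dict(bnb=(185,398),nnb=(528,362),m1=(103,243),m2=(150,503),m3=(697,398),m4=(615,152))),
 ("side",D,4,dict(bnb=(165,345),nnb=(455,420),m1=(155,300),m2=(60,392),m3=(587,500),m4=(715,322))) ]:
  for k,p in pts.items(): print(n,k,np.round(onz(n,*Z(p,o),z),1))
# tray by mask? manual corners of rim z=40
for n,pts in [("scene",[(289,289),(379,256),(427,325),(322,368)]),("side",[(240,252),(352,266),(323,362),(192,322)])]:
  for p in pts: print(n,p,np.round(onz(n,*p,40),1))
for n,pts in [("scene",[(276,247),(359,207)]),("side",[(265,229),(378,236)])]:
  for p in pts: print(n,p,np.round(onz(n,*p,13),1))
E
```

```text
scene backfar [ 637.7 -325.4   74. ]
scene backnear [ 660.6 -280.5   74. ]
scene hfar [ 610.8 -311.5   74. ]
scene hnear [ 630.7 -269.1   74. ]
side backnear [ 660.1 -280.7   74. ]
side backfar [ 638.2 -325.4   74. ]
side hnear [ 628.  -275.1   74. ]
side hfar [ 609.8 -320.4   74. ]
scene bnb [ 662.1 -281.6    4. ]
scene nnb [ 571.7 -240.     4. ]
scene m1 [ 654.7 -353.9    4. ]
scene m2 [ 688.2 -249.4    4. ]
scene m3 [ 537.5 -200.1    4. ]
scene m4 [ 505.8 -304.9    4. ]
side bnb [ 660.1 -282.4    4. ]
side nnb [ 571.5 -243.4    4. ]
side m1 [ 667.3 -310.5    4. ]
side m2 [ 685.7 -251.8    4. ]
side m3 [ 531.2 -200.8    4. ]
side m4 [ 500.9 -308.2    4. ]
scene (289, 289) [672.6 127.   40. ]
scene (379, 256) [465.2 166.9  40. ]
scene (427, 325) [489.8 343.8  40. ]
scene (322, 368) [708.6 298.1  40. ]
side (240, 252) [659.  123.2  40. ]
side (352, 266) [449.4 148.7  40. ]
side (323, 362) [488.1 365.6  40. ]
side (192, 322) [697. 304.  40.]
scene (276, 247) [632.4   5.3  13. ]
scene (359, 207) [399.5  15.4  13. ]
side (265, 229) [632.4   7.6  13. ]
side (378, 236) [396.7  15.4  13. ]
```

```bash
cat >> h.py <<'E'
from scipy.spatial.transform import Rotation as Ro
def pose(o,psi,phi,flip,gx=30.,gz=28.):
    Rb=Ro.from_euler('z',psi).as_matrix()@Ro.from_euler('y',-phi).as_matrix()
    M=np.diag([-1,1,-1]) if flip=='A' else np.diag([1,-1,-1])
    return np.array(o)+Rb@np.array([gx,0,gz]), Ro.from_matrix(Rb@M).as_quat()
def nosepose(nose,psi,phi,flip):
    Rb=Ro.from_euler('z',psi).as_matrix()@Ro.from_euler('y',-phi).as_matrix()
    return pose(np.array(nose)-Rb@np.array([-50,0,4.]),psi,phi,flip)
BOX=np.array([604.6,-283.3,4.]);TH=np.deg2rad(-25.3)
E
python3 - <<'E'
from h import *
np.set_printoptions(precision=2,suppress=True)
for f in 'AB':
    print(f,'grasp',bot.solve_ik(*pose(BOX,TH,0,f)),bot.solve_ik(*pose(BOX+[0,0,120],TH,0,f)))
    for ps in range(-180,180,20):
        r=[bot.solve_ik(*nosepose([580,235,80],np.deg2rad(ps),np.deg2rad(p),f)) for p in (0,45,80)]
        if all(x is not None for x in r): print(f,ps,*r)
E
```

```text
A grasp [-0.16  0.56 -0.15  0.   -0.87 -1.85] [-0.16  0.44 -0.03  0.   -1.1  -1.85]
A -180 [ 0.79  0.27 -0.42  0.   -0.88  0.78] [ 0.5   0.75  0.4  -0.37 -1.93  1.07] [ 0.37  1.15  0.98 -0.83 -2.64  0.74]
A -160 [ 0.75  0.26 -0.44  0.   -0.87  1.17] [ 0.6   0.77  0.37 -0.19 -1.94  1.32] [ 0.54  1.2   0.97 -0.45 -2.69  1.12]
A -140 [ 0.7   0.27 -0.43  0.   -0.88  1.57] [ 0.7   0.76  0.27  0.   -1.87  1.57] [ 0.7   1.19  0.75  0.   -2.53  1.57]
A -120 [ 0.64  0.29 -0.39  0.   -0.89  1.97] [ 0.79  0.71  0.11  0.18 -1.74  1.79] [ 0.83  1.11  0.45  0.29 -2.29  1.8 ]
A -100 [ 0.6   0.32 -0.34  0.   -0.9   2.37] [ 0.87  0.64 -0.09  0.36 -1.55  1.95] [ 0.95  1.    0.13  0.49 -2.02  1.89]
A -80 [ 0.57  0.36 -0.28  0.   -0.92  2.74] [ 0.94  0.55 -0.32  0.55 -1.34  2.07] [ 1.06  0.88 -0.21  0.69 -1.77  1.87]
A -40 [ 0.57  0.44 -0.16  0.   -0.97 -2.84] [ 0.89  0.33 -0.8   1.16 -0.88  2.15] [ 1.12  0.63 -0.9   1.32 -1.41  1.61]
A 40 [ 0.7   0.49 -0.07  0.   -1.01 -1.57] [ 0.62  0.15 -0.55 -0.54 -0.1  -0.98] [-0.34  0.51 -0.75 -2.03 -1.25  1.29]
A 60 [ 0.74  0.47 -0.1   0.   -1.   -1.26] [ 0.33  0
[... 1612 characters left out ...]
4 -0.16  0.   -0.97  0.3 ] [ 0.89  0.33 -0.8   1.16 -0.88 -0.99] [ 1.12  0.63 -0.9   1.32 -1.41 -1.53]
B 40 [ 0.7   0.49 -0.07  0.   -1.01  1.57] [ 0.62  0.15 -0.55 -0.54 -0.1   2.16] [-0.34  0.51 -0.75 -2.03 -1.25 -1.85]
B 60 [ 0.74  0.47 -0.1   0.   -1.    1.88] [ 0.33  0.22 -0.31 -0.93 -0.62  2.96] [-0.29  0.52 -0.46 -1.67 -1.3  -2.17]
B 100 [ 0.81  0.41 -0.21  0.   -0.95  2.51] [ 0.22  0.42 -0.01 -0.85 -1.23 -2.85] [-0.12  0.72  0.08 -1.25 -1.7  -2.45]
B 120 [ 0.83  0.37 -0.27  0.   -0.93  2.84] [ 0.26  0.53  0.14 -0.76 -1.47 -2.68] [-0.02  0.84  0.34 -1.13 -1.94 -2.51]
B 160 [ 0.82  0.3  -0.39  0.   -0.89 -2.74] [ 0.4   0.69  0.36 -0.52 -1.83 -2.3 ] [ 0.23  1.06  0.82 -0.97 -2.44 -2.53]
```

Run:
```python
from h import *
np.set_printoptions(precision=1,suppress=True)
print('cup base',onz('scene',492,390,0),'top@80',onz('scene',505,360,80),'grey',onz('scene',575,385,30),onz('scene',630,345,30))
print('lid side',onz('side',348,392,80))
# better tray mask
for n,z in (('scene',0),('side',0)):
    im=cv2.imread(f'pics/a_{n}.png')
    print(n,im[310,357] if n=='scene' else im[300,280], im[230,420])
b=cv2.imread('pics/a_scene.png')[245:375,280:435]
cv2.imwrite('pics/t1.png',cv2.resize(b,None,fx=5,fy=5,interpolation=2))
b=cv2.imread('pics/a_side.png')[245:370,185:360]
cv2.imwrite('pics/t2.png',cv2.resize(b,None,fx=4.5,fy=4.5,interpolation=2))
```

```text
cup base [458.4 497.2   0. ] top@80 [440.5 478.5  80. ] grey [340.5 577.4  30. ] [184.2 591.5  30. ]
lid side [452.5 442.3  80. ]
scene [152 165 172] [119 125 135]
side [156 173 173] [127 136 143]
```

View pics/t1.png

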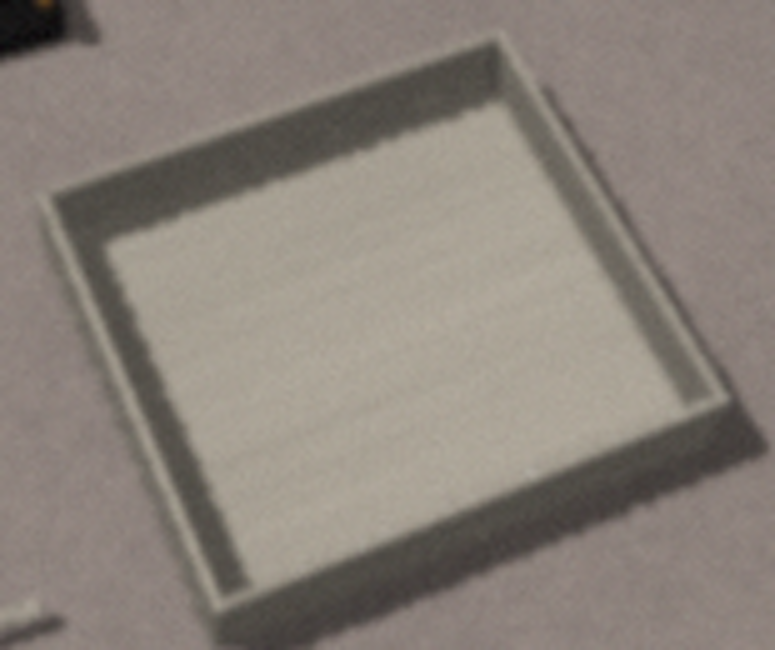

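View pics/t2.png

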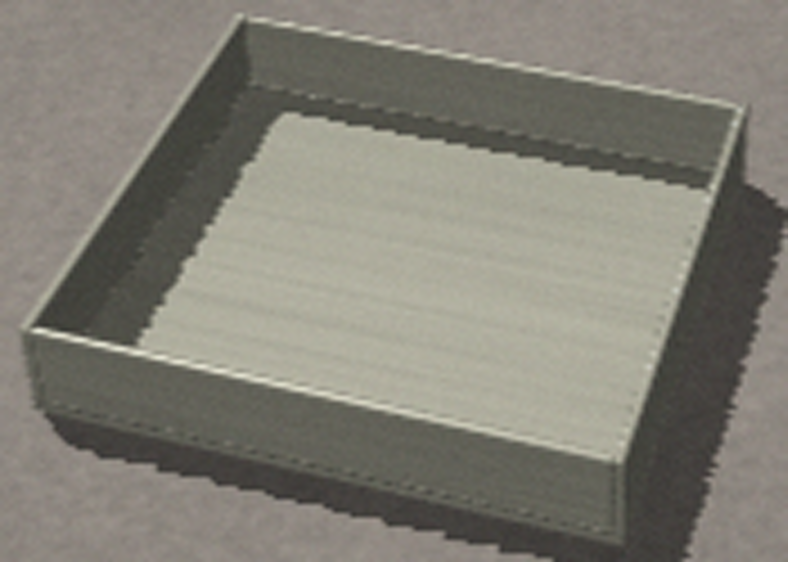

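Run:
```python
from h import *
np.set_printoptions(precision=1,suppress=True)
a=[onz('scene',280+x/5,245+y/5,40) for x,y in [(42,198),(500,35),(728,400),(215,612)]]
b=[onz('side',185+x/4.5,245+y/4.5,40) for x,y in [(240,15),(745,105),(625,460),(25,330)]]
print(np.array(a),np.mean(a,0));print(np.array(b),np.mean(b,0))
bot.move_ptp(*pose(BOX+[0,0,150],TH,0,'A'))
s=bot.read_state();print(s['t'],s['tcp_pos'],s['contact_force'],s['width'])
cv2.imwrite('pics/b_wrist.png',bot.camera('wrist')[:,:,::-1])
```

```text
[[668.2 117.5  40. ]
 [456.6 160.   40. ]
 [492.1 342.2  40. ]
 [706.5 298.2  40. ]] [580.8 229.5  40. ]
[[664.5 112.3  40. ]
 [451.9 155.4  40. ]
 [488.5 338.7  40. ]
 [701.5 296.5  40. ]] [576.6 225.7  40. ]
3.5167 [ 632.1 -295.4  182. ] [ 1.   0.4 -1. ] 86.99337411704866
```

View pics/b_wrist.png

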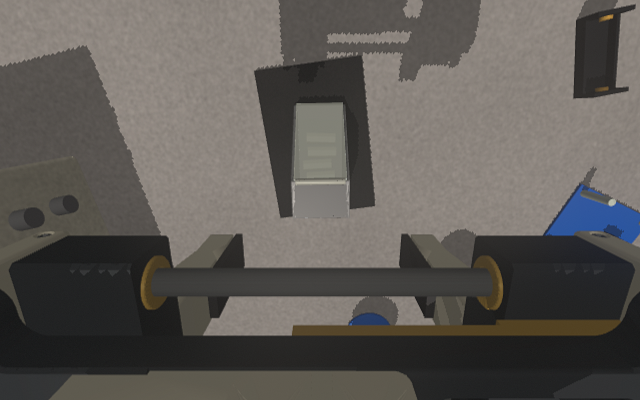

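The tray centre comes out at (579,228) in both views. The wrist view shows the roof corners at about (292,182), (349,182), (349,217) and (293,217), nearly square to the jaws. I'll cast those onto z = 74 as a cross-check.

Run:
```python
from h import *
np.set_printoptions(precision=1,suppress=True)
c=bot.get_calibration('wrist');s=bot.read_state();T=np.array(c['T_tool_cam'])
R=Ro.from_quat(s['eef_rot']).as_matrix()
P=[]
for u,v in [(292,181),(349.5,182),(349.5,217.5),(293,217.5)]:
    d=R@T[:3,:3]@np.array([(u-c['cx'])/c['fx'],-(v-c['cy'])/c['fy'],-1]);o=s['tcp_pos']+R@T[:3,3]
    p=o+d*(74-o[2])/d[2];P.append(p);print(p)
x=Ro.from_euler('z',TH).as_matrix()
P=np.array(P)
print('pred',[ (BOX+x@np.array(q))[:2] for q in [(15,-26,70),(15,26,70),(50,26,70),(50,-26,70)]])
print(np.linalg.norm(P[0]-P[1]),np.linalg.norm(P[1]-P[2]), np.rad2deg(np.arctan2(*(P[2]-P[1])[1::-1])),np.rad2deg(np.arctan2(*(P[3]-P[0])[1::-1])),'ctr',P.mean(0)-x@np.array([32.5,0,0]))
```

```text
[ 607.4 -312.4   74. ]
[ 629.8 -266.9   74. ]
[ 660.2 -280.3   74. ]
[ 638.3 -326.9   74. ]
pred [array([ 607. , -313.2]), array([ 629.3, -266.2]), array([ 660.9, -281.2]), array([ 638.7, -328.2])]
50.73621167242127 33.229230804305246 -23.72903384415351 -25.182396095990963 ctr [ 604.6 -282.7   74. ]
```

This agrees to about 1 mm, and the sizes are right (51 x 33 against 52 x 35). Grasping now.

Run:
```python
from h import *
np.set_printoptions(precision=2,suppress=True)
p,q=pose(BOX,TH,0,'A')
bot.line_to(p,velocity=120,ori=q)
s=bot.read_state();print(s['t'],s['tcp_pos'],s['contact_force'])
bot.move_gripper(40,force=35)
s=bot.read_state();print(s['t'],s['width'],s['contact_force'])
bot.line_to(p+[0,0,15],velocity=40)
bot.line_to(p+[0,0,150],velocity=120)
s=bot.read_state();print(s['t'],s['width'],s['contact_force'],s['moment'],s['tcp_pos'],s['joint_pos'])
for n in ['side','wrist']: cv2.imwrite(f'pics/c_{n}.png',bot.camera(n)[:,:,::-1])
```

```text
4.9667 [ 632.32 -296.27   32.93] [-0.53  0.38 -0.2 ]
5.6333 51.68516635967525 [-0.11  0.17  0.74]
7.4333 51.857264909691466 [ 0.23 -0.15 -2.59] [-0.01 -0.22  0.02] [ 631.22 -295.95  180.88] [-0.16  0.42  0.01 -0.   -1.15 -1.85]
```

View pics/c_side.png

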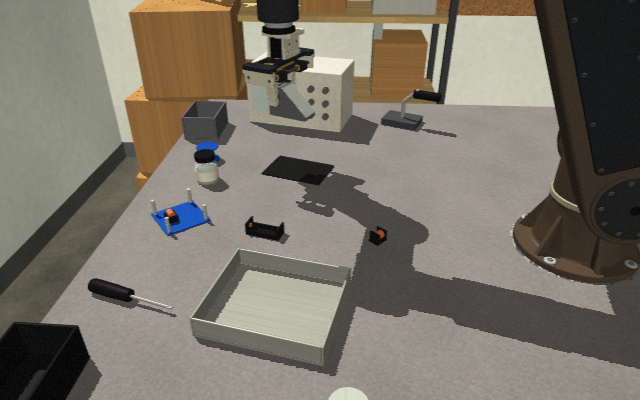

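View pics/c_wrist.png

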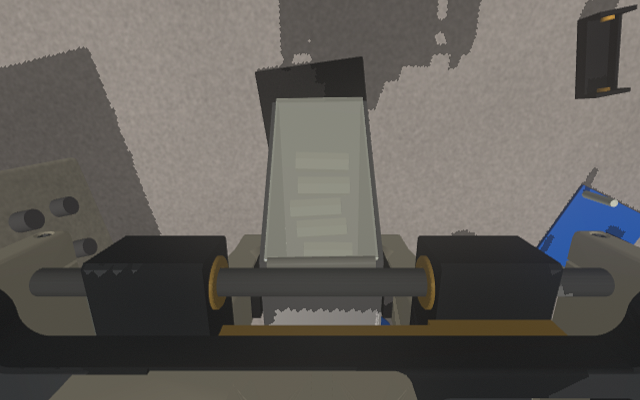

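The mat is empty. The box hangs in the gripper with its lid shut, and the wrist view shows the standoffs through the lid at (318,160)-(320,228). Now carrying it to the tray upright.

```bash
cat >> h.py <<'E'
PS=np.deg2rad(110);NOSE=np.array([570.,251.,70.])
E
python3 - <<'E'
from h import *
np.set_printoptions(precision=2,suppress=True)
p,q=nosepose(NOSE+[0,0,70],PS,0,'A')
bot.move_ptp(p,q)
s=bot.read_state();print(s['t'],s['width'],s['contact_force'],s['tcp_pos']-p,s['joint_pos'])
p,q=nosepose(NOSE+[0,0,10],PS,0,'A')
bot.line_to(p,velocity=100)
for f in (0,20,40,60,75,85): print(f,bot.solve_ik(*nosepose(NOSE,PS,np.deg2rad(f),'A')))
for n in ['side','scene']: cv2.imwrite(f'pics/d_{n}.png',bot.camera(n)[:,:,::-1])
E
```

```text
9.7833 51.884766863781365 [-0.28  0.13 -2.1 ] [ 0.41 -0.69  0.01] [ 0.85  0.34 -0.17  0.   -1.06 -0.5 ]
0 [ 0.85  0.4  -0.25  0.   -0.92 -0.5 ]
20 [ 0.6   0.38 -0.11 -0.4  -1.03 -0.06]
40 [ 0.33  0.44  0.01 -0.74 -1.26  0.31]
60 [ 0.1   0.59  0.1  -1.   -1.53  0.54]
75 [-0.02  0.73  0.16 -1.15 -1.73  0.65]
85 [-0.08  0.83  0.2  -1.24 -1.86  0.7 ]
```

View pics/d_side.png

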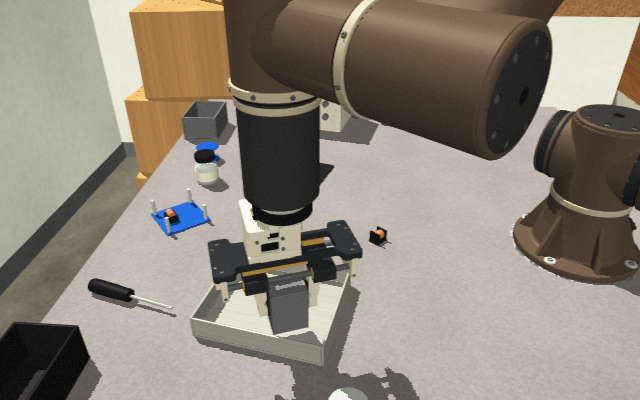

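View pics/d_scene.png

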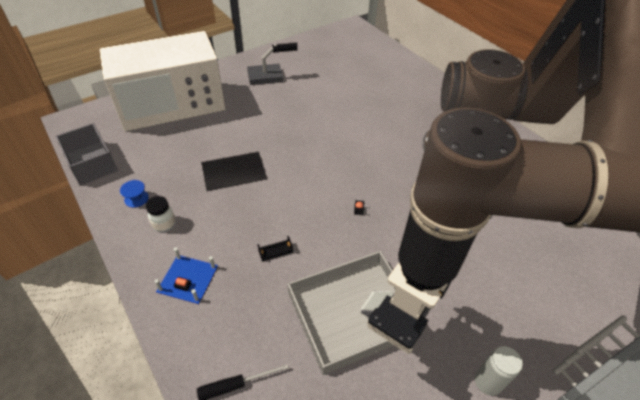

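Run:
```python
from h import *
np.set_printoptions(precision=2,suppress=True)
for f in (15,30,44,58,72,85):
    p,q=nosepose(NOSE,PS,np.deg2rad(f),'A')
    bot.line_to(p,velocity=45 if f<50 else 60,ori=q)
    s=bot.read_state();print(f,s['t'],s['width'],s['contact_force'],s['joint_pos'])
bot.pause(1)
for n in ['side','scene','wrist']: cv2.imwrite(f'pics/e_{n}.png',bot.camera(n)[:,:,::-1])
s=bot.read_state();print(s['t'],s['contact_force'])
```

```text
15 11.0833 52.19043506820366 [ 0.8   0.62 -2.74] [ 0.67  0.37 -0.15 -0.3  -0.99 -0.17]
30 11.7167 51.94452783792083 [ 0.52 -0.12 -2.24] [ 0.46  0.4  -0.05 -0.58 -1.13  0.14]
44 12.3167 51.9550100653474 [-0.44 -0.09 -0.72] [ 0.28  0.47  0.03 -0.8  -1.31  0.36]
58 12.8083 51.98327770535301 [-0.22 -0.01 -1.39] [ 0.12  0.57  0.09 -0.97 -1.5   0.52]
72 13.3 52.07729500996661 [ 0.04  0.6  -1.35] [ 0.    0.7   0.15 -1.12 -1.69  0.63]
85 13.7667 52.02392929894322 [ 0.12  0.39 -2.22] [-0.08  0.83  0.2  -1.24 -1.85  0.7 ]
14.9167 [ 0.24  0.12 -1.57]
```

View pics/e_side.png

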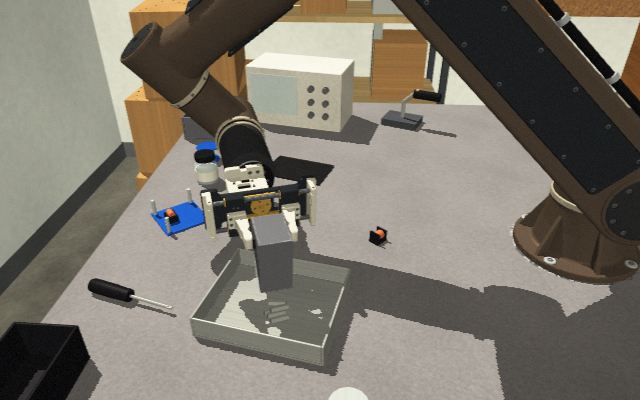

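View pics/e_scene.png

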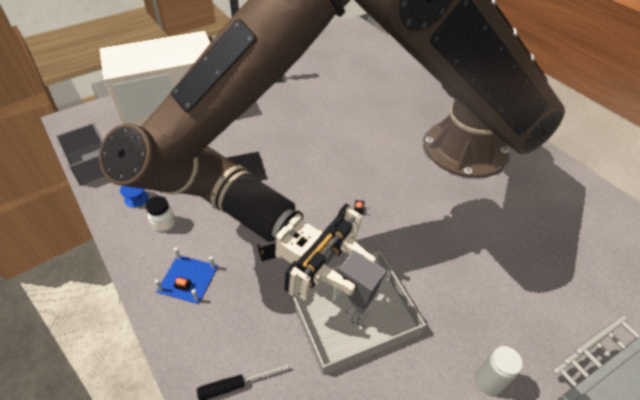

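View pics/e_wrist.png

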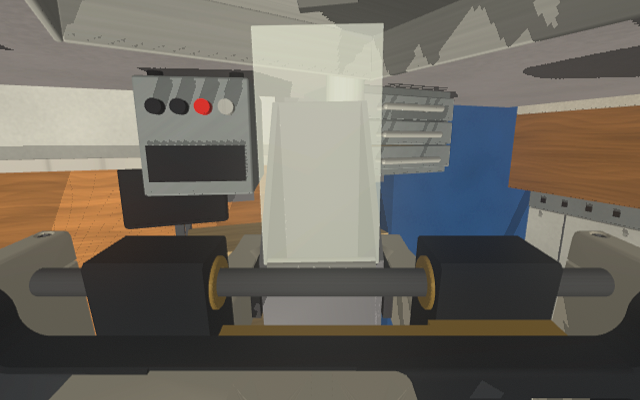

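The wrist view shows the lid swung open (252-382, 25) and no standoffs inside the box. The side view shows standoffs in the tray near (277,313). I'll zoom in to count them.

Run:
```python
import cv2,numpy as np
a=cv2.imread('pics/e_side.png')[250:365,185:355]
b=cv2.imread('pics/e_scene.png')[250:370,285:430]
c=cv2.imread('pics/e_wrist.png')[10:270,235:400]
f=lambda i,s:cv2.resize(i,None,fx=s,fy=s,interpolation=cv2.INTER_CUBIC)
cv2.imwrite('pics/y1.png',f(a,4.6));cv2.imwrite('pics/y2.png',f(b,4.8));cv2.imwrite('pics/y3.png',f(c,2.3))
```

```text
(no output)
```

View pics/y1.png

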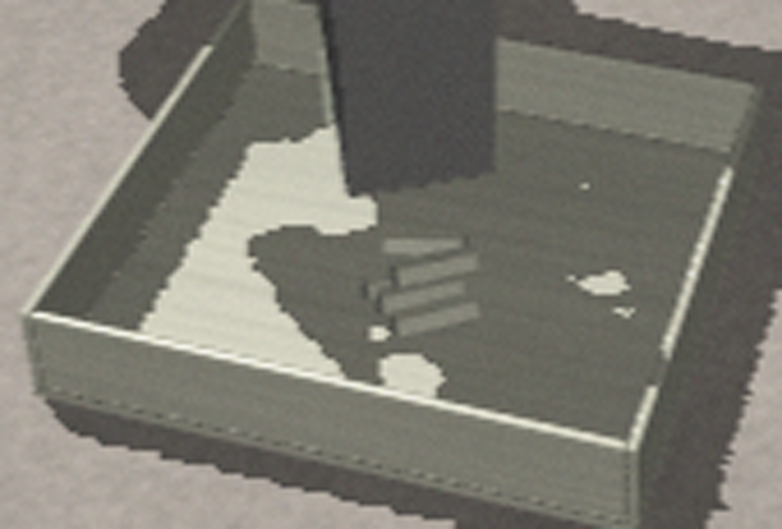

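View pics/y2.png

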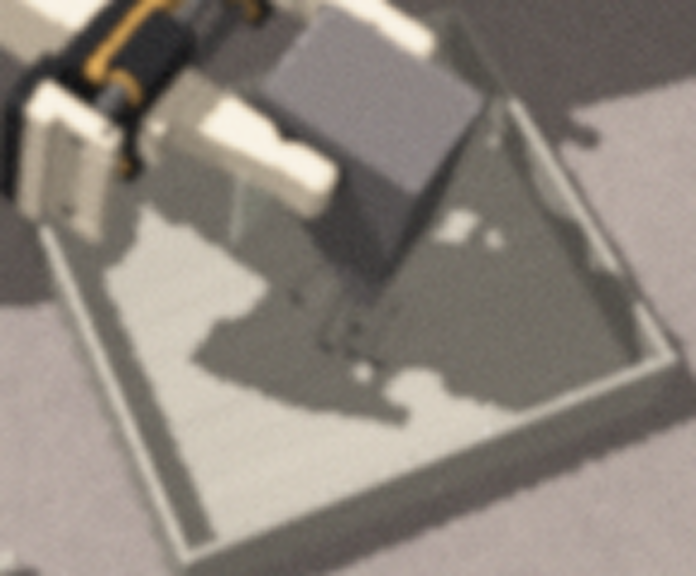

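View pics/y3.png

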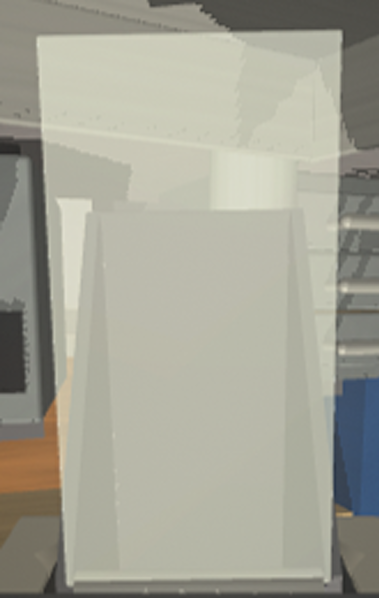

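The tray shows four whole standoffs, plus the end of a fifth partly hidden at (370,290) in the zoomed side view. I'll raise the box while still tipped and look again from clear of the tray.

Run:
```python
from h import *
np.set_printoptions(precision=2,suppress=True)
p,q=nosepose(NOSE+[0,0,80],PS,np.deg2rad(85),'A')
bot.line_to(p,velocity=100)
bot.pause(.3)
f=lambda i,s:cv2.resize(i[:,:,::-1],None,fx=s,fy=s,interpolation=cv2.INTER_CUBIC)
cv2.imwrite('pics/f_side.png',f(bot.camera('side')[200:365,185:355],3.6))
cv2.imwrite('pics/f_scene.png',f(bot.camera('scene')[220:370,270:430],3.9))
s=bot.read_state();print(s['t'],s['width'],s['contact_force'])
```

```text
16.2667 51.46712527760265 [ 0.32 -0.12 -1.9 ]
```

View pics/f_side.png

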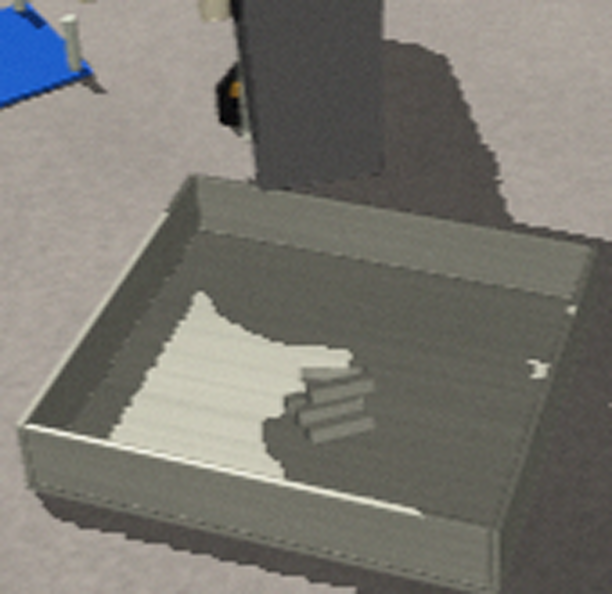

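View pics/f_scene.png

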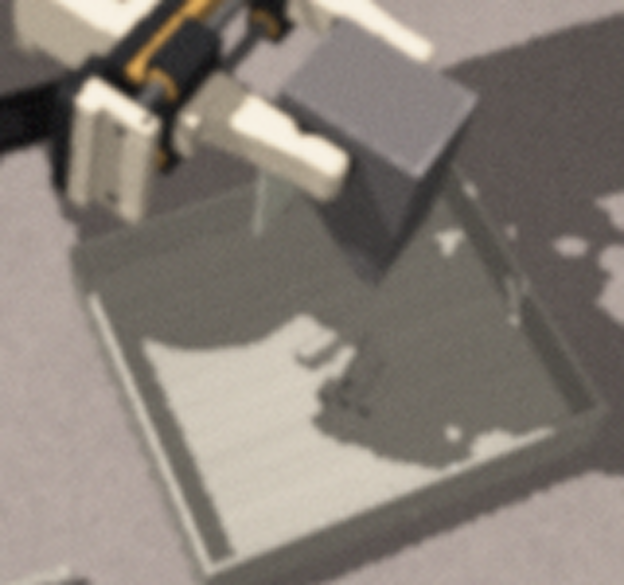

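Run:
```python
from h import *
np.set_printoptions(precision=2,suppress=True)
for f in (66,48,30,12,0):
    p,q=nosepose(NOSE+[0,0,80],PS,np.deg2rad(f),'A')
    bot.line_to(p,velocity=60,ori=q)
cv2.imwrite('pics/g_wrist.png',bot.camera('wrist')[:,:,::-1])
p,q=pose(BOX+[0,0,130],TH,0,'A')
bot.move_ptp(p,q)
bot.pause(.2)
f=lambda i,s:cv2.resize(i[:,:,::-1],None,fx=s,fy=s,interpolation=cv2.INTER_CUBIC)
cv2.imwrite('pics/g_side.png',f(bot.camera('side')[200:365,185:355],3.6))
cv2.imwrite('pics/g_scene.png',f(bot.camera('scene')[220:370,270:430],3.9))
cv2.imwrite('pics/g_wrist2.png',bot.camera('wrist')[:,:,::-1])
s=bot.read_state();print(s['t'],s['width'],s['contact_force'],s['tcp_pos']-p)
```

```text
21.7167 52.113641076147424 [ 0.7  -0.4  -0.96] [0.16 0.4  0.01]
```

View pics/g_wrist.png

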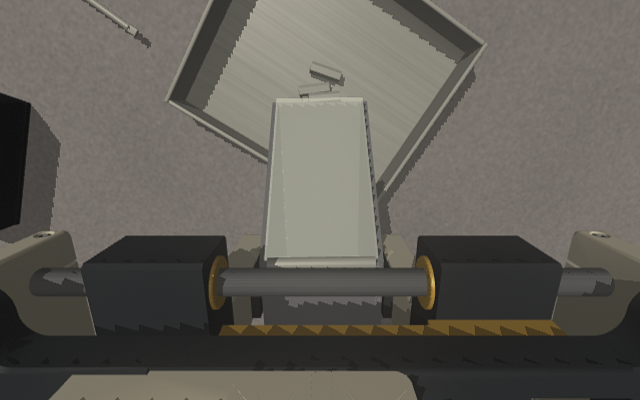

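View pics/g_side.png

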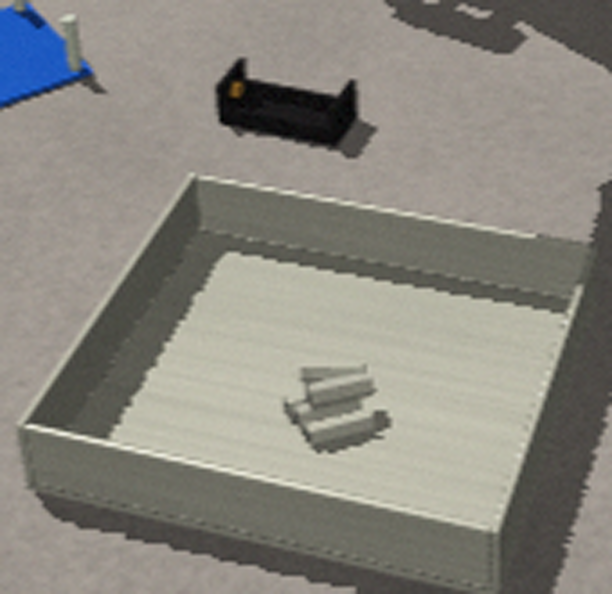

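View pics/g_scene.png

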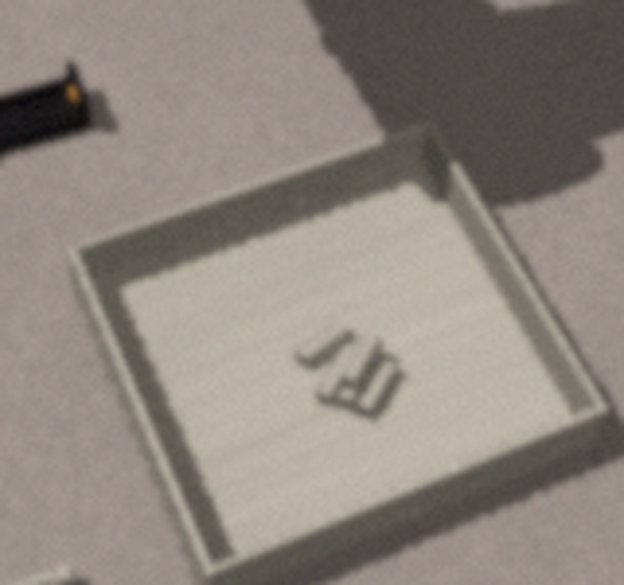

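View pics/g_wrist2.png

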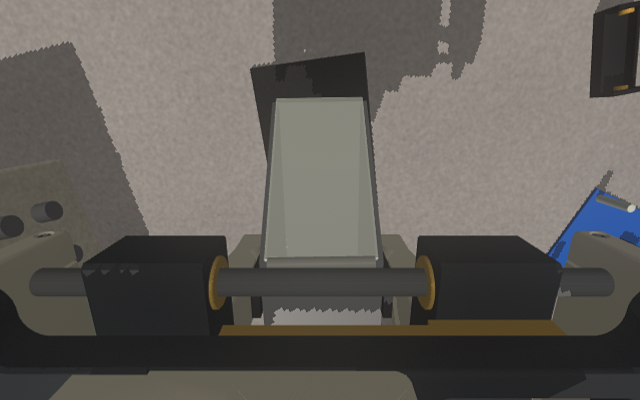

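The box is empty and its lid is shut. It hasn't slipped in the grip: nose edge at row 98 and hinge at row 259, the same as before. Placing it now.

Run:
```python
from h import *
np.set_printoptions(precision=2,suppress=True)
p,q=pose(BOX,TH,0,'A')
bot.line_to(p+[0,0,15],velocity=100,ori=q)
bot.line_to(p+[0,0,.5],velocity=15)
bot.pause(.3)
s=bot.read_state();print(s['t'],s['width'],s['contact_force'],s['tcp_pos']-p)
bot.move_gripper(88)
s=bot.read_state();print(s['t'],s['width'],s['contact_force'],s['tcp_pos']-p)
bot.line_to(p+[0,0,150],velocity=120)
cv2.imwrite('pics/h_wrist.png',bot.camera('wrist')[:,:,::-1])
bot.move_ptp([450,-60,350],q)
s=bot.read_state();print(s['t'])
f=lambda i,s:cv2.resize(i[:,:,::-1],None,fx=s,fy=s,interpolation=cv2.INTER_CUBIC)
I=bot.camera('side');cv2.imwrite('pics/h_side.png',I[:,:,::-1])
cv2.imwrite('pics/h_box.png',f(I[130:190,255:340],9))
I=bot.camera('scene');cv2.imwrite('pics/h_tray.png',f(I[290:340,335:385],10))
```

```text
24.4333 51.7740159739941 [-0.48 -0.17 -1.9 ] [0.06 0.01 0.59]
25.2333 87.48405730760985 [ 0.67  0.04 -0.27] [0.02 0.02 0.49]
27.975
```

View pics/h_wrist.png

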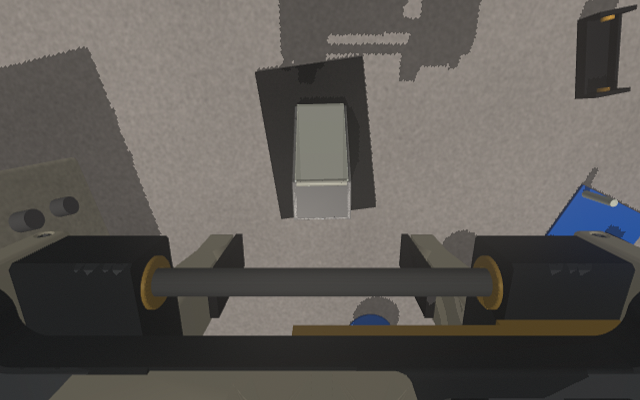

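View pics/h_side.png

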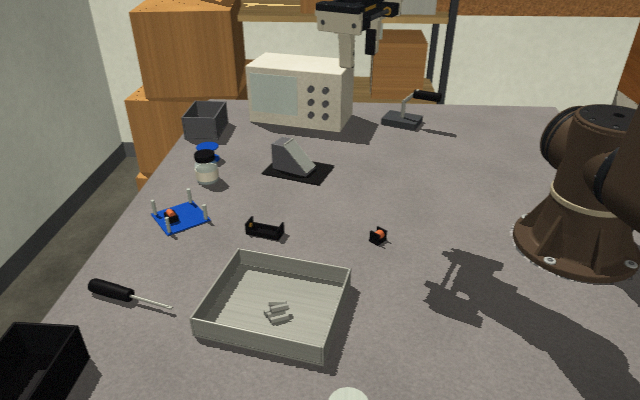

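View pics/h_box.png

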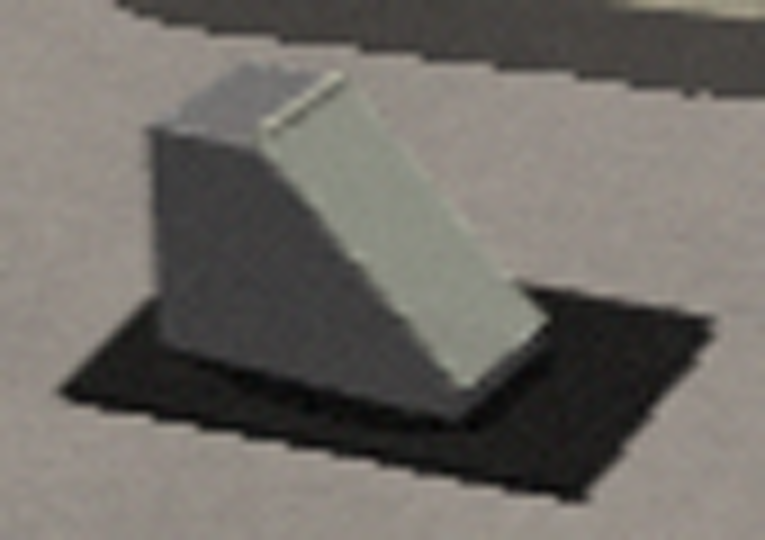

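View pics/h_tray.png

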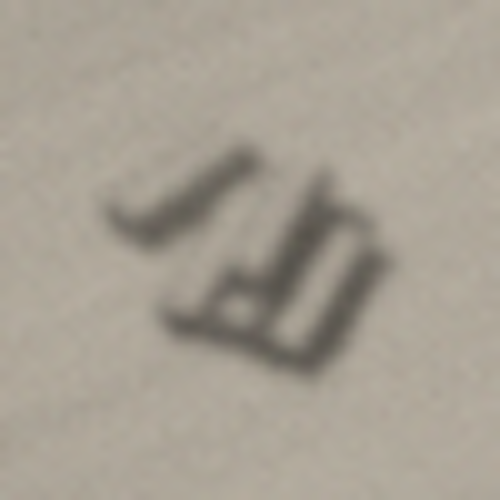

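The box is back on its mat, shut and empty. There's time for one look straight down into the tray to confirm the count.

Run:
```python
from h import *
p,q=pose([560,180,250],PS,0,'A')
bot.move_ptp([530,150,290],q)
I=bot.camera('wrist')[:,:,::-1];cv2.imwrite('pics/i.png',I)
print(bot.read_state()['t'])
```

```text
29.8917
```

View pics/i.png

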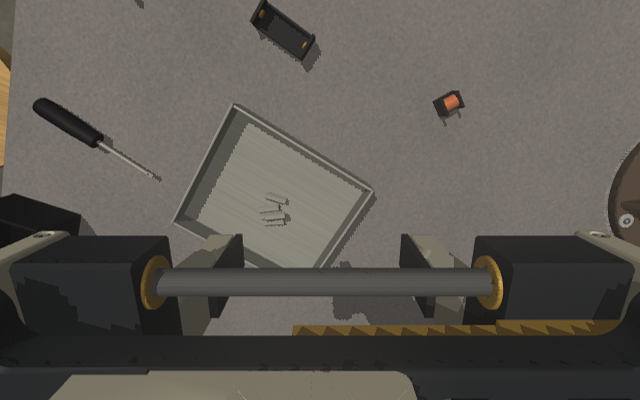

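Run:
```python
from h import *
p,q=pose([560,180,250],PS,0,'A')
bot.move_ptp([540,310,140],q)
I=bot.camera('wrist')[:,:,::-1];cv2.imwrite('pics/j.png',I)
cv2.imwrite('pics/j2.png',cv2.resize(I[60:240,230:430],None,fx=3.3,fy=3.3,interpolation=2))
print(bot.read_state()['t'])
```

```text
30.825
```

View pics/j2.png

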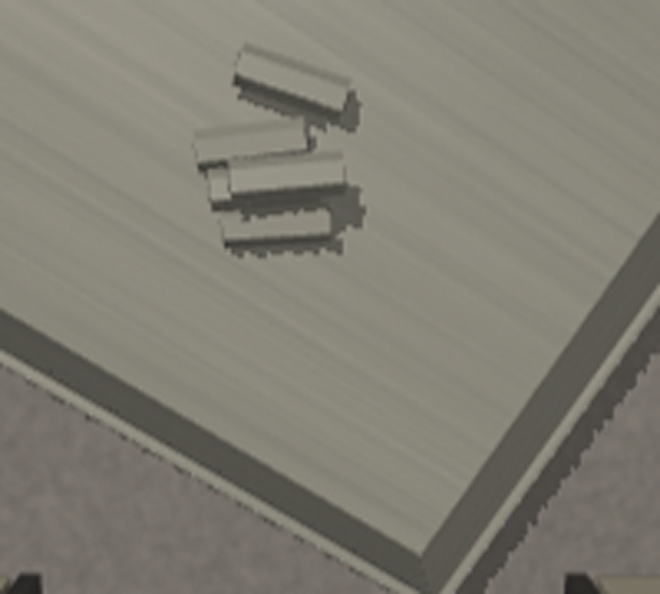

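The close view shows five standoffs: four clear ones, and a fifth under the stacked one with its end showing at (218,185). All are inside the tray. Backing away and handing in.

Run:
```python
from h import *
s=bot.read_state();bot.line_to(s['tcp_pos']+[0,0,120],velocity=150)
bot.pause(.3);s=bot.read_state();print(s['t'],s['contact_force'])
bot.close_job()
```

```text
32.0833 [-0.00098388 -0.54776853  0.23052279]
the job is handed in; nothing more can be done
```

The job is done and handed in at 32 s. I lifted the box, carried it upright to the tray and tipped it 85° nose-down. The lid swung open by itself and the standoffs slid out. I then set the empty box back upright on its mat with its lid shut.

- **Standoffs:** a close wrist picture showed all five in the tray. Four are fully visible; the fifth lies under another with only its end showing.
- **Box:** it looked empty through the clear lid, though the space under its roof can't be seen. On the mat it sits where it started, within about a pixel in the side and wrist pictures.
- **Bystanders:** the battery holder and coil look unmoved in the side pictures from before and after.
- **Forces:** the wrist force stayed under about 3 N at every reading. It was too noisy to confirm the emptying by weight.

No check failed or disagreed beyond a few millimetres of spread between camera views.

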